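Clear the swung-out rack tier and slide the jar back into line

TASK

The upper tier of the steel rack has been left swung out over the shelf. Push it gently back round with the fingertips until it meets its stop, square over the lower tier, then slide the empty glass jar along the shelf into the space between the rack and the aluminium tin until it stands against the front of the raised back step. Only push: do not grip, lift or tip the jar or pinch the rack, and leave everything else standing where it is.

Things in the scene. Friction and masses are not known exactly. Their poses are not given: they have to be found in the camera images.
- jar: empty open clear glass jar, squat, with a thin green-tinted thread at its neck: body 76 mm across up to a height of 52 mm, neck 68 mm across, 75 mm tall, about 0.22 kg; tips if pushed high up (above about 45 mm). Stands upright and loose on the shelf (z = 0). Origin: centre of its underside; z up.
- step_front (a point): middle of the lower front edge of the fixed bare-plywood raised back step, 1000 long, 180 deep, 35 high, along the shelf's far side; stock on it stands at least 75 mm back from its front face. The face is the plane local x = 0; local y runs along it, local x points away from the robot into the step. The jar touches it when the jar's origin is at local x = -0.038.
- rack: fixed two-tier steel rack left of the jar. Origin: on the shelf under the upright post (16 mm thick, 249 tall) on which the upper tier turns. Both trays are 250 x 130 mm. The fixed lower one spans local x -25 to 225 mm, y -65 to 65 mm, sheet top at 30 mm, rim top at 58 mm. Local x points about world +x towards the step, y to the left.
- tier (a joint): swing of the upper tier about the post, rad: 0 = home, against a hard stop, its sides exactly above those of the lower tray; grows as the tier swings out clockwise seen from above (to the right, -y, and towards the robot), so it goes home counter-clockwise. It stays where it is left (friction about 0.15 N m).
- tier_side (a point): point on the upper tier's long side that is to be pushed (the side nearer the robot when swung out, the -y side at home): local x 150, y -65 mm from the post's axis, 184 mm above the shelf. The side is two 7 mm rails at heights 168 and 200; the open wire tray occupies heights 156 to 204. The point turns with the tier: local x runs along the tray from the post, local +y is the way to push.
- tin: lidded aluminium tin with a small black knob, 89 mm across at the lid, 127 mm tall to the knob, standing in front of the back step to the right of the space for the jar; origin centre of its underside. Must not be disturbed.
- bowl: white ceramic feeding bowl, 124 mm across and 66 mm tall, on an orange hard silicone suction base 92 mm across; origin centre of its underside. Bystander to the right.
- spoon: green plastic spoon 150 mm long lying on the shelf at the right; local x runs along it. Bystander.
- tea_glass: amber tea glass, 60 mm across at the rim, 85 mm tall; origin centre of its underside. Bystander to the right of the tin.
- coffee_pot: small copper coffee pot 74 mm across, 72 mm tall, with a dark wooden handle reaching 155 mm along its local +x, up to 93 mm high; origin centre of its underside. Bystander at the right.
- shaker_red: red spice shaker, 42 mm across, 90 mm tall, on the rack's lower tray; origin centre of its underside. Bystander.
- shaker_yellow: yellow spice shaker, 42 mm across, 90 mm tall, on the rack's lower tray; origin centre of its underside. Bystander.

How it is judged:
On the way, in this order (a step that is already met when the one before it is completed fails the run):
1. the rack's upper tier is pushed home over the lower tier (value of joint tier below 0.07 rad and velocity of joint tier above -0.05 rad/s), for 0.2 s.
2. the jar stands against the back step between the rack and the tin (x of jar in the frame of step_front between -0.044 and -0.032 m and y of jar in the frame of tin above 0.08 m and y of jar in the frame of rack below -0.1 m and height (world z) of jar below 0.004 m and angle between jar's own z axis and vertical below 0.06 rad and linear speed of jar below 0.01 m/s), for 0.2 s.
At the end, for the whole second after the job is handed in: The upper tier is within 0.07 rad of home; the jar stands upright and at rest on the shelf, its wall within 6 mm of the step's front face, clear between the tin and the rack; no other thing has moved more than 15 mm or tipped (all of step 2 and value of joint tier below 0.07 rad and distance of each of tin, bowl, spoon, tea_glass, coffee_pot, shaker_red, shaker_yellow from where it was at the start of the episode below 0.015 m and angle between each of tin, bowl, tea_glass, coffee_pot, shaker_red, shaker_yellow's own z axis and vertical below 0.15 rad); the robot touches nothing.
It fails at once if the jar is lifted off the shelf or tipped (height (world z) of jar above 0.012 m or angle between jar's own z axis and vertical above 0.25 rad).
It fails at once if the jar is gripped between the fingers (horizontal distance between the grasp point and jar below 0.026 m and height (world z) of the grasp point below 0.13 m and contact force between the fingers and jar above 8 N).
It fails at once if the jar is pressed or struck with more than 35 N (contact force between the fingers and jar above 35 N).
It fails at once if the rack's tier is pinched or forced with more than 35 N (contact force between the fingers and rack above 35 N).
It fails at once if another thing is moved more than 15 mm or tipped (distance of any of tin, bowl, spoon, tea_glass, coffee_pot, shaker_red, shaker_yellow from where it was at the start of the episode above 0.015 m or angle between any of tin, bowl, tea_glass, coffee_pot, shaker_red, shaker_yellow's own z axis and vertical above 0.15 rad).
It also fails if it takes over 64 s, if anything falls off the work surface, if the arm or the gripper's body presses on something with over 40 N, if the wrist force passes 120 N, or if a joint passes its speed limit or range.

ROBOT

A 7-joint arm with a two-finger parallel gripper is mounted at the origin on the work surface. World frame = base frame: x ahead of the robot, y to its left, z up, the work surface at z = 0. Lengths are in m, angles in rad, forces in N, time in s.
With the tool pointing down it reaches from about 0.4 to 0.85 m from the base axis. Payload 4.5 kg.
Tool frame: the origin (TCP) lies midway between the tips of the shut fingers; the grasp point (between the pads) lies 19 mm behind it; z points along the fingers, y is the line along which they close (so a half turn about z gives the same grasp; the last joint's range is limited). The gripper opens to 88 mm and grips with 3 to 60 N. Pads are 18 mm wide; open, the fingers measure 123 mm over their backs; the gripper's body (75 mm by 187 mm) begins 45 mm behind the grasp point.
Start: joints at [1.215, 0.689, -0.195, 1.565, 0.157, 0.902, -0.215], TCP at [0.238, -0.578, 0.239] pointing down, gripper open.
Joint ranges: [-3.01, 3.01], [-0.46, 2.08], [-1.47, 1.51], [0.13, 2.56], [-1, 4.14], [0.04, 2.09], [-2.66, 2.66]. Speed limits (rad/s): [2.57, 2.57, 3.14, 3.14, 3.14, 3.14, 3.14].

INTERFACE

Orientations are given as a unit quaternion [x, y, z, w].
In Python, from plant import r gives the robot as it stands.
- The arm moves only by the tool move_arm, never from a script. Its argument "targets" is a list that holds one entry, the list of rows, each a list of 7 numbers: the opening, from 0 (shut) to 1 (fully open), then the shift along the tool's x, y, z in mm, then the turn, a rotation vector about the tool's x, y, z in degrees. In form: [[[claw, dx, dy, dz, ax, ay, az], ...]]. A call has 1 to 10 rows; each row is the pose to reach, as a shift and turn from the pose commanded when the call began, along the tool's axes at that moment; what a row does not reach only later rows make up. A row lasts 1/8 s, in which the tool goes at most 62.5 mm and 10.7 degrees, less where a joint would pass 70% of its speed; a pose out of reach is approached as far as the arm can. A call with a gripper value outside its range is refused whole. The fingers move at their own pace and stop on an object; "newtons" is the grip in N (left out, the last holds). Time passes only in rows, so rows that repeat a pose let the fingers close. It gives the time, the measured TCP pose, the force, the opening and the grip force at its end, in the units of the state.
- r.get_state(): the state, without advancing time (a new reading comes with each control period).
- r.snapshot(name): name is "side" or "top"; returns the picture (384x512x3 uint8, red, green, blue); there is no depth.
- r.camera_info(name): a dict with "fx", "fy", "cx", "cy" (pixels), "k1" (the pictures are not rectified: a ray, as slopes to the right and down, at radius r is drawn at 1 + k1 r^2 times it, then the intrinsics apply), "R" (3x3) and "t" (3): a world point X has camera coordinates R X + t. Camera axes: x right, y down, z forward; pixel columns grow to the right and rows downward; lengths in m; the calibration is good to about 2 mm. A picture is of the moment at which its call begins. camera_info takes no time and is no camera call.
- r.finish_job(): hands the job in; it is judged then, once.
The state is a dict: "clock": time; "q": joint angles; "qd": joint speeds; "joint_torque": joint torques, N m; "tool_pos": TCP position; "eef_rot": TCP orientation; "contact_force": force on the tool from outside, world axes, zero at the start; "moment": the same for the moment, N m; "opening": opening from 0.0 (shut) to 1.0 (fully open); "finger_force": force on a finger pad.
Only numpy, scipy, OpenCV 4.12 (cv2) and the standard library are available. Lean on these libraries where they do the work, as an engineer would, in place of code of your own. Each camera call takes 0.05 s, during which the arm holds its last target. There are 200 camera calls.

## Working session

There is one attempt and no reset: what is moved stays moved. The work goes in short steps, Python scripts to look and compute and a tool call to move; the robot and the scene stay as the last step left them, time stands still between calls to the robot, and variables do not carry over. Pictures are saved under pics/ and viewed, at most 13 in all, crops included, and the job is handed in when it is done.

Besides the shell and the picture viewer there is one more tool, called after "Call:" as name(argument=value, ...), one argument or row to a line, values as JSON. move_arm: Moves the arm, as the interface text tells. Its arguments: {"type":"object","properties":{"targets":{"type":"array","items":{"type":"array","items":{"type":"array","items":{"type":"number"}}}},"newtons":{"type":"number"}},"required":["targets"]}

```bash
ls; mkdir -p pics; python3 - <<'E'
from plant import r
import cv2
for n in("top","side"):
    cv2.imwrite(f"pics/{n}0.png",r.snapshot(n)[:,:,::-1]); print(n,r.camera_info(n))
s=r.get_state();print(s)
E
```

```text
pics
top {'fx': 487.81174193114293, 'fy': 487.81174193114293, 'cx': 257.81462472204635, 'cy': 189.85747264245836, 'k1': -0.18504877200416625, 'R': array([[ 0.01292406, -0.99991289,  0.00267976],
       [-0.99394365, -0.0131393 , -0.1091026 ],
       [ 0.1091283 , -0.00125348, -0.99402688]]), 't': array([-0.10787022,  0.56680727,  1.25473093])}
side {'fx': 461.3819610449141, 'fy': 461.3819610449141, 'cx': 256.04047743404715, 'cy': 191.66347083082408, 'k1': -0.14376187587617045, 'R': array([[-0.99162999, -0.12846632,  0.01289818],
       [-0.09247139,  0.63694408, -0.7653439 ],
       [ 0.09010549, -0.76013068, -0.64349231]]), 't': array([0.5404309 , 0.24189134, 1.10810115])}
{'clock': 0.1, 'q': array([ 1.21478469,  0.6898629 , -0.19451017,  1.56620841,  0.15731484,
        0.90250325, -0.21510627]), 'qd': array([-0.00011903, -0.00029502, -0.00073783, -0.00245833, -0.00113427,
        0.00040637,  0.00071162]), 'joint_torque': array([-3.70444628e-03, -5.28500354e+01, -1.27157819e+00, -1.53836364e+01,
       -5.24811528e-02,  2.01741364e-03,  2.48946702e-05]), 'tool_pos': array([ 0.23725172, -0.57762513,  0.23802164]), 'eef_rot': array([ 9.81059047e-01,  1.93707287e-01, -2.20713790e-04, -7.64111593e-04]), 'contact_force': array([-0.17931357,  0.04666554,  0.2080446 ]), 'moment': array([ 0.01295932,  0.07413582, -0.02950225]), 'finger_force': 0.0, 'opening': 1.001282549175178}
```

View pics/top0.png

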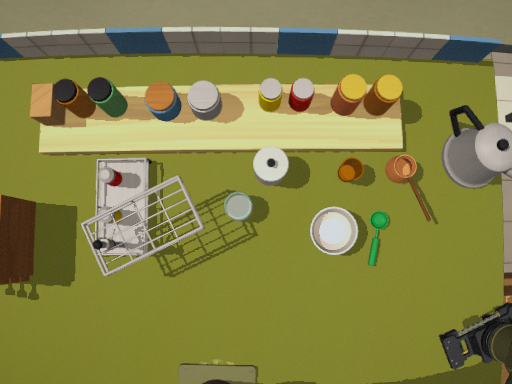

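View pics/side0.png

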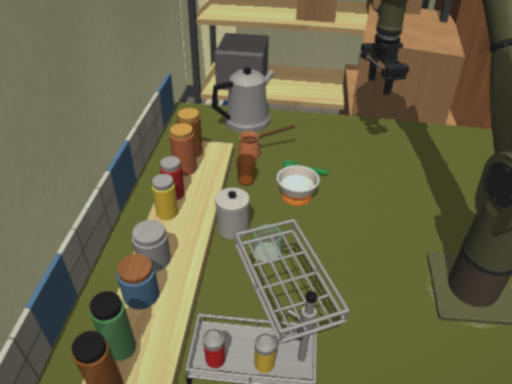

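The top view shows the swung tier (corners about (85,228), (180,180), (202,215) and (105,272)), its post near (98,245), the jar at (239,206), the tin at (271,165) and the step's front edge near row 152. I'll zoom in on the tier and jar.

```bash
cat > h.py <<'E'
import numpy as np, cv2
from plant import r
def K(c): return np.array([[c["fx"],0,c["cx"]],[0,c["fy"],c["cy"]],[0,0,1]]),np.array([c["k1"],0,0,0,0])
def ray(n,uv):
    c=r.camera_info(n);k,d=K(c)
    p=cv2.undistortPoints(np.array([[uv]],float),k,d)[0,0]
    return -c["R"].T@c["t"], c["R"].T@np.array([*p,1])
def plane(n,uv,z):
    o,v=ray(n,uv); return o+v*(z-o[2])/v[2]
def proj(n,X):
    c=r.camera_info(n);k,d=K(c)
    return cv2.projectPoints(np.array(X,float).reshape(-1,3),cv2.Rodrigues(c["R"])[0],c["t"],k,d)[0][:,0]
E
python3 - <<'E'
from h import *
im=cv2.imread("pics/top0.png")
cv2.imwrite("pics/topc.png",cv2.resize(im[140:290,70:300],None,fx=3.4,fy=3.4,interpolation=cv2.INTER_CUBIC))
for n,uv,z in [("jar rim",(239,206),.075),("tin lid",(271,165),.11),("stepL bottom",(45,153),0),("stepR",(398,150),0),("stepmid",(220,152),0),("post",(98,245),.249),("c1",(85,228),.204),("c2",(180,180),.204),("c3",(202,215),.204),("c4",(105,272),.204),("low1",(97,162),.058),("low2",(150,160),.058),("low3",(150,250),.058),("bowl",(334,231),.066)]: print(n,plane("top",uv,z).round(4))
E
```

```text
jar rim [ 0.5215 -0.0532  0.075 ]
tin lid [ 0.6222 -0.1324  0.11  ]
stepL bottom [0.6686 0.5035 0.    ]
stepR [ 0.688 -0.488  0.   ]
stepmid [0.6742 0.004  0.    ]
post [0.4171 0.2512 0.249 ]
c1 [0.455 0.299 0.204]
c2 [0.5696 0.0786 0.204 ]
c3 [0.49   0.0259 0.204 ]
c4 [0.3552 0.2475 0.204 ]
low1 [0.6339 0.327  0.058 ]
low2 [0.6403 0.1833 0.058 ]
low3 [0.4057 0.1752 0.058 ]
bowl [ 0.4611 -0.2965  0.066 ]
```

View pics/topc.png

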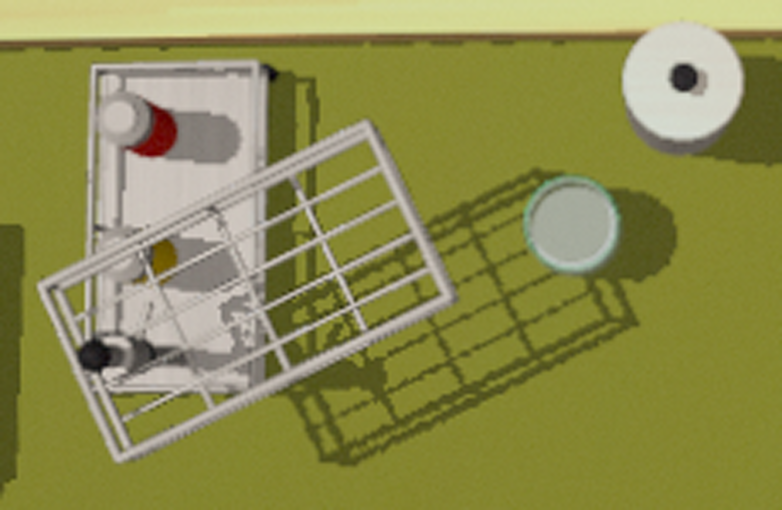

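The crop shows the tier's outer corners at crop pixels (40,285), (370,122), (456,298) and (118,462). The post cap is at (96,355), the jar rim centre at (572,224) and the tin knob at (683,77). The step's front edge is at about row 40.

```bash
python3 - <<'E'
from h import *
C=lambda u,v:(u/3.4+70-.35,v/3.4+140-.35)
P={}
for n,uv,z in [("jar",C(572,224),.075),("tinlid",C(683,83),.112),("knob",C(683,77),.127),("post",C(96,355),.249),("c1",C(40,285),.204),("c2",C(370,122),.204),("c3",C(456,298),.204),("c4",C(118,462),.204),("l1",C(92,66),.058),("l2",C(268,64),.058),("l3",C(264,392),.058)]:
    P[n]=plane("top",uv,z); print(n,P[n].round(4))
for a,b in(("c1","c2"),("c4","c3"),("c1","c4"),("c2","c3"),("l3","l2"),("l1","l2")):
    d=P[b]-P[a];print(a,b,np.linalg.norm(d).round(4),np.degrees(np.arctan2(d[1],d[0])).round(1))
# step edges: gradient of rows in columns
im=cv2.imread("pics/top0.png");hsv=cv2.cvtColor(im,cv2.COLOR_BGR2HSV)
for u in (60,130,200,230,240,300,380):
    print(u,[tuple(int(x) for x in im[v,u]) for v in range(147,158)])
E
```

```text
jar [ 0.5227 -0.0503  0.075 ]
tinlid [ 0.6242 -0.1311  0.112 ]
knob [ 0.6261 -0.1307  0.127 ]
post [0.4191 0.2516 0.249 ]
c1 [0.4653 0.3082 0.204 ]
c2 [0.5799 0.0825 0.204 ]
c3 [0.4622 0.0212 0.204 ]
c4 [0.3471 0.2488 0.204 ]
l1 [0.6418 0.3283 0.058 ]
l2 [0.6443 0.1876 0.058 ]
l3 [0.3929 0.182  0.058 ]
c1 c2 0.2531 -63.1
c4 c3 0.2551 -63.2
c1 c4 0.1323 -153.3
c2 c3 0.1327 -152.5
l3 l2 0.2515 1.3
l1 l2 0.1407 -89.0
60 [(139, 208, 209), (143, 211, 209), (143, 210, 209), (145, 211, 209), (135, 198, 196), (67, 111, 136), (54, 90, 111), (45, 89, 99), (37, 111, 109), (48, 136, 134), (51, 135, 135)]
130 [(146, 214, 211), (150, 216, 211), (152, 215, 211), (129, 195, 209), (55, 96, 120), (57, 93, 113), (29, 93, 92), (50, 137, 136), (50, 136, 137), (52, 138, 137), (94, 146, 148)]
200 [(150, 218, 212), (147, 214, 211), (117, 181, 181), (58, 94, 117), (50, 91, 112), (41, 87, 94), (39, 115, 114), (52, 135, 135), (51, 135, 136), (48, 138, 135), (49, 135, 134)]
230 [(144, 213, 211), (146, 210, 213), (112, 169, 179), (57, 97, 122), (46, 92, 107), (44, 121, 122), (51, 138, 136), (53, 139, 137), (49, 136, 135), (51, 136, 136), (47, 134, 133)]
240 [(145, 213, 213), (139, 206, 213), (105, 163, 178), (60, 99, 123), (47, 91, 108), (50, 122, 124), (47, 136, 136), (51, 137, 135), (49, 136, 134), (53, 138, 136), (51, 137, 137)]
300 [(146, 213, 212), (120, 182, 186), (63, 105, 134), (53, 94, 117), (43, 90, 99), (42, 119, 118), (48, 134, 134), (47, 134, 134), (45, 134, 134), (53, 137, 138), (53, 133, 132)]
380 [(139, 207, 210), (105, 163, 191), (58, 95, 118), (52, 91, 111), (38, 97, 95), (46, 135, 133), (50, 134, 134), (49, 134, 134), (47, 132, 133), (48, 134, 134), (45, 134, 132)]
```

```bash
cat >> h.py <<'E'
from scipy.spatial.transform import Rotation as Ro
def rows(wps,start=None):
    """wps: (x,y,z,heading deg) -> shift (mm) and turn (deg) along the present tool axes"""
    s=r.get_state();p=s["tool_pos"];q=Ro.from_quat(s["eef_rot"])
    print("now",s["clock"],p.round(4),q.as_matrix()[:,0].round(3),s["contact_force"].round(1),round(s["opening"],2))
    for x,y,z,h in wps:
        a=np.radians(h);X=np.array([np.cos(a),np.sin(a),0]);Z=np.array([0,0,-1]);T=Ro.from_matrix(np.c_[X,np.cross(Z,X),Z])
        print((q.inv().apply(np.array([x,y,z])-p)*1000).round(0).tolist(),np.degrees((q.inv()*T).as_rotvec()).round(1).tolist())
E
python3 - <<'E'
from h import *
for u,v in ((60,151.4),(130,150.4),(200,149.2),(240,149.0),(300,148.3),(380,148.2)): print(plane("top",(u,v-.2),.035).round(4))
for u,v in ((60,154.3),(130,152.9),(200,152.6),(240,151.7),(300,151.6),(380,150.8)): print("b",plane("top",(u,v-.2),.0).round(4))
rows([(.40,-.30,.24,23),(.41,.02,.24,27),(.41,.025,.16,27)])
E
```

```text
[0.6672 0.4432 0.035 ]
[0.6705 0.2446 0.035 ]
[0.6751 0.0549 0.035 ]
[ 0.6768 -0.0517  0.035 ]
[ 0.681  -0.2113  0.035 ]
[ 0.6854 -0.4278  0.035 ]
b [0.6655 0.4575 0.    ]
b [0.6701 0.2537 0.    ]
b [0.6725 0.0588 0.    ]
b [ 0.6762 -0.0505  0.    ]
b [ 0.6788 -0.2143  0.    ]
b [ 0.6852 -0.4366  0.    ]
now 0.1 [ 0.2373 -0.5776  0.238 ] [ 0.925  0.38  -0.   ] [-0.2  0.   0.2] 1.0
[256.0, -195.0, -2.0] [-0.1, 0.0, -0.7]
[387.0, -487.0, -1.0] [-0.1, 0.0, -4.7]
[389.0, -492.0, 79.0] [-0.1, 0.0, -4.7]
```

Call:
move_arm(
  targets=[
    [[0,50,-40,0,0,0,0],[0,100,-80,0,0,0,0],[0,150,-118,0,0,0,0],[0,205,-158,0,0,0,0],[0,256,-195,0,0,0,-1],[0,280,-250,0,0,0,-2],[0,305,-305,0,0,0,-3],[0,330,-360,0,0,0,-4],[0,352,-410,0,0,0,-5],[0,370,-450,0,0,0,-5]],
  ],
  newtons=10,
)

```text
clock: 1.35
tool_pos: [0.4084, -0.0189, 0.2387]
eef_rot: [0.971, 0.237, -0.0, -0.0]
contact_force: [0.7, 0.0, 0.1]
opening: 0.007
finger_force: 0.0
```

```bash
cat >> h.py <<'E'
def arc(angs,lx=.18,ly=-.078,z=.16,post=(.4175,.251)):
    o=[]
    for d in angs:
        a=np.radians(d); c,s=np.cos(a),np.sin(a)
        o.append((post[0]+lx*c-ly*s,post[1]+lx*s+ly*c,z,d+90))
    return o
E
python3 - <<'E'
from h import *
rows([(.41,.025,.24,27),(.41,.025,.16,27)]+arc([-63,-60,-57,-54,-51,-48]))
E
```

```text
now 1.35 [ 0.4084 -0.0189  0.2387] [ 0.887  0.461 -0.   ] [0.7 0.  0.1] 0.01
[22.0, -38.0, -1.0] [-0.0, 0.0, 0.5]
[22.0, -38.0, 79.0] [-0.0, 0.0, 0.5]
[53.0, -56.0, 79.0] [-0.0, 0.0, 0.5]
[63.0, -52.0, 79.0] [-0.0, -0.0, -2.5]
[72.0, -49.0, 79.0] [-0.0, -0.0, -5.5]
[82.0, -46.0, 79.0] [-0.0, -0.0, -8.5]
[92.0, -43.0, 79.0] [-0.0, -0.0, -11.5]
[102.0, -41.0, 79.0] [-0.0, -0.0, -14.5]
```

Call:
move_arm(
  targets=[
    [[0,22,-38,30,0,0,0],[0,22,-38,79,0,0,0],[0,35,-48,79,0,0,0],[0,45,-54,79,0,0,0],[0,53,-56,79,0,0,0],[0,63,-52,79,0,0,-2],[0,72,-49,79,0,0,-5],[0,82,-46,79,0,0,-8],[0,92,-43,79,0,0,-11],[0,102,-41,79,0,0,-14]],
  ],
)

```text
clock: 2.6
tool_pos: [0.4813, 0.0618, 0.1597]
eef_rot: [0.935, 0.354, -0.0, 0.0]
contact_force: [-0.2, -1.2, 0.2]
opening: 0.005
finger_force: 0.4
```

```bash
python3 - <<'E'
from h import *
cv2.imwrite("pics/top1.png",r.snapshot("top")[:,:,::-1])
rows(arc(range(-45,-14,3)))
E
```

```text
now 2.65 [0.4831 0.0626 0.1598] [0.748 0.664 0.003] [ 0.7  0.8 -0. ] 0.0
[9.0, -0.0, -0.0] [0.1, -0.1, -3.4]
[19.0, 3.0, -0.0] [0.1, -0.1, -6.4]
[28.0, 6.0, -0.0] [0.1, -0.1, -9.4]
[39.0, 8.0, -0.0] [0.1, -0.1, -12.4]
[49.0, 10.0, -0.0] [0.1, -0.1, -15.4]
[59.0, 11.0, -0.0] [0.1, -0.1, -18.4]
[69.0, 12.0, -0.0] [0.1, -0.1, -21.4]
[79.0, 12.0, -0.0] [0.1, -0.1, -24.4]
[90.0, 11.0, 0.0] [0.1, -0.1, -27.4]
[100.0, 10.0, 0.0] [0.1, -0.1, -30.4]
[110.0, 9.0, 0.0] [0.1, -0.1, -33.4]
```

View pics/top1.png

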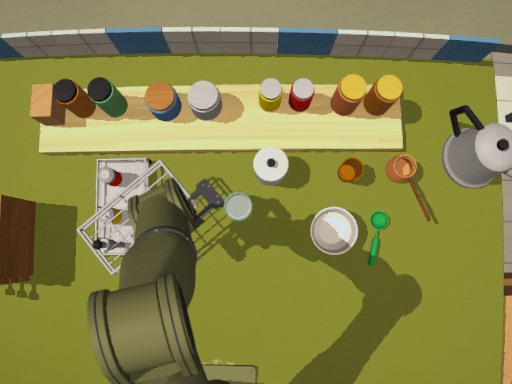

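The tier is swinging back and is now about 15° further round. The jar is still at (238,206).

Call:
move_arm(
  targets=[
    [[0,9,0,0,0,0,-3],[0,19,3,0,0,0,-6],[0,28,6,0,0,0,-9],[0,39,8,0,0,0,-12],[0,49,10,0,0,0,-15],[0,59,11,0,0,0,-18],[0,69,12,0,0,0,-21],[0,79,12,0,0,0,-24],[0,90,11,0,0,0,-27],[0,100,10,0,0,0,-30]],
  ],
)

```text
clock: 3.9
tool_pos: [0.5628, 0.1211, 0.1597]
eef_rot: [0.811, 0.585, 0.0, 0.0]
contact_force: [0.0, -1.4, 0.0]
opening: 0.0
finger_force: 0.6
```

```bash
python3 - <<'E'
from h import *
rows(arc(list(range(-15,-3,2))+[-3,-1.5,0,1.3]))
E
```

```text
now 3.9 [0.5628 0.1211 0.1597] [0.317 0.949 0.   ] [ 0.  -1.4  0. ] 0.0
[10.0, 5.0, -0.0] [0.0, -0.0, -3.5]
[17.0, 8.0, -0.0] [0.0, -0.0, -5.5]
[23.0, 10.0, -0.0] [0.0, -0.0, -7.5]
[30.0, 11.0, -0.0] [0.0, -0.0, -9.5]
[36.0, 13.0, -0.0] [0.0, -0.0, -11.5]
[43.0, 14.0, -0.0] [0.0, -0.0, -13.5]
[50.0, 15.0, -0.0] [0.0, -0.0, -15.5]
[55.0, 16.0, -0.0] [0.0, -0.0, -17.0]
[60.0, 16.0, -0.0] [0.0, -0.0, -18.5]
[65.0, 17.0, -0.0] [0.0, -0.0, -19.8]
```

Call:
move_arm(
  targets=[
    [[0,9,5,0,0,0,-3],[0,16,8,0,0,0,-5],[0,23,10,0,0,0,-7],[0,30,11,0,0,0,-9],[0,36,13,0,0,0,-11],[0,43,14,0,0,0,-14],[0,48,15,0,0,0,-16],[0,52,16,0,0,0,-17],[0,56,16,0,0,0,-18],[0,58,16,0,0,0,-19]],
  ],
)

```text
clock: 5.15
tool_pos: [0.5961, 0.1705, 0.1597]
eef_rot: [0.705, 0.71, 0.0, 0.0]
contact_force: [1.1, -1.7, 0.1]
opening: 0.007
finger_force: 0.5
```

```bash
python3 - <<'E'
from h import *
im=r.snapshot("top")[:,:,::-1]; im2=r.snapshot("side")[:,:,::-1]
a=cv2.resize(im[130:290,60:280],(550,400)); b=cv2.resize(im2[184:384,150:400],(250,200))
cv2.imwrite("pics/mix2.png",np.hstack([a,cv2.copyMakeBorder(b,0,200,0,0,0)]))
rows(arc([0,1.3,2]))
E
```

```text
now 5.25 [0.596  0.1707 0.1597] [-0.007  1.     0.   ] [-0.4  0.2  0.5] 0.0
[2.0, 2.0, -0.0] [0.0, -0.0, 0.4]
[6.0, 3.0, -0.0] [0.0, -0.0, -0.9]
[9.0, 4.0, -0.0] [0.0, -0.0, -1.6]
```

View pics/mix2.png

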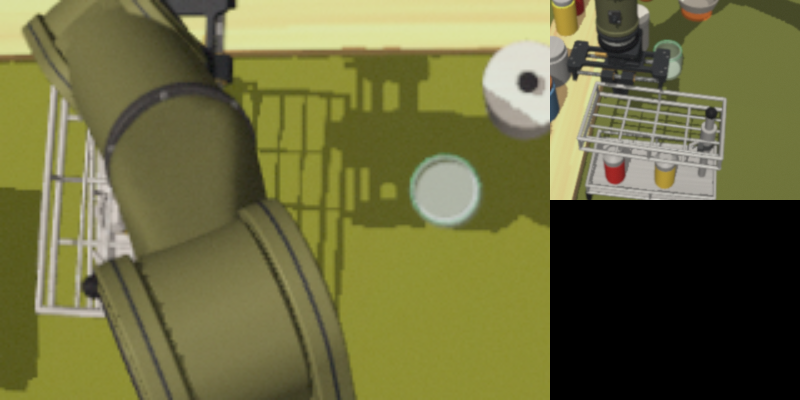

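The tier is almost square over the lower tray. I'll push on in small steps until the force rises at the stop.

Call:
move_arm(
  targets=[
    [[0,2,1,0,0,0,0],[0,4,1,0,0,0,0],[0,6,1,0,0,0,0],[0,8,1,0,0,0,0],[0,9,1,0,0,0,0],[0,9,1,0,0,0,0]],
  ],
)

```text
clock: 6.0
tool_pos: [0.5969, 0.1796, 0.1597]
eef_rot: [0.705, 0.709, 0.0, -0.0]
contact_force: [-0.2, -0.6, 0.3]
opening: 0.005
finger_force: 0.4
```

Call:
move_arm(
  targets=[
    [[0,1,0,0,0,0,0],[0,2,0,0,0,0,0],[0,3,0,0,0,0,0],[0,4,0,0,0,0,0],[0,4,0,0,0,0,0]],
  ],
)

```text
clock: 6.62
tool_pos: [0.597, 0.1803, 0.1597]
eef_rot: [0.706, 0.709, -0.002, 0.001]
contact_force: [0.2, -7.6, 2.9]
opening: 0.011
finger_force: 3.5
```

The force is 7.6 N with no further travel, so the tier is at its stop. Backing off.

Call:
move_arm(
  targets=[
    [[0,0,0,0,0,0,0],[0,-10,0,0,0,0,0],[0,-30,0,0,0,0,0],[0,-70,0,0,0,0,0],[0,-110,20,-40,0,0,9],[0,-150,-20,-90,0,0,18],[0,-200,-60,-90,0,0,28],[0,-250,-100,-90,0,0,38],[0,-300,-140,-90,0,0,48],[0,-350,-160,-90,0,0,58]],
  ],
)

```text
clock: 7.88
tool_pos: [0.4391, -0.1639, 0.25]
eef_rot: [0.961, 0.276, 0.0, -0.0]
contact_force: [0.7, -0.7, 0.9]
opening: 0.003
finger_force: 0.0
```

```bash
python3 - <<'E'
from h import *
im=r.snapshot("top")[:,:,::-1]
cv2.imwrite("pics/top3.png",cv2.resize(im[130:290,70:310],None,fx=3.3,fy=3.3,interpolation=cv2.INTER_CUBIC))
rows([(.52,-.135,.25,0),(.52,-.135,.027,0)])
E
```

```text
now 7.925 [ 0.4341 -0.1734  0.2496] [ 0.857  0.515 -0.008] [-3.4 -5.8 -0.1] 0.0
[93.0, 11.0, -1.0] [0.3, 0.4, 31.0]
[95.0, 11.0, 222.0] [0.3, 0.4, 31.0]
```

View pics/top3.png

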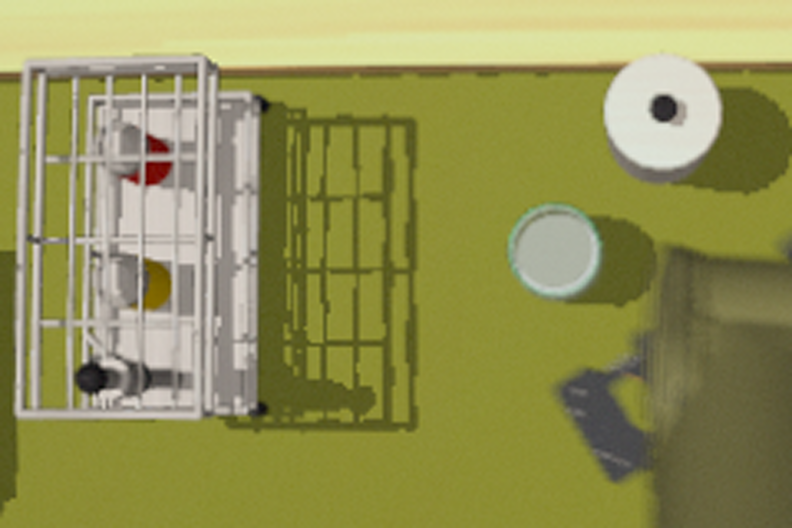

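The tier is home; its apparent offset from the lower tray is only perspective. The jar has not moved, with its rim centre at crop pixel (555,251). Next I'll bring the shut fingers to its right side.

Call:
move_arm(
  targets=[
    [[0,30,4,0,0,0,9],[0,60,8,0,0,0,18],[0,95,11,0,0,0,27],[0,95,11,0,0,0,31],[0,95,11,0,0,0,31]],
  ],
)

```text
clock: 8.55
tool_pos: [0.5272, -0.121, 0.2494]
eef_rot: [1.0, 0.012, -0.0, -0.0]
contact_force: [-0.3, -0.1, -0.4]
opening: 0.007
finger_force: 0.0
```

```bash
python3 - <<'E'
from h import *
rows([(.521,-.130,.25,0),(.521,-.130,.028,0),(.521,-.110,.028,0)])
E
```

```text
now 8.55 [ 0.5272 -0.121   0.2494] [ 1.     0.025 -0.001] [-0.3 -0.1 -0.4] 0.01
[-6.0, 9.0, -1.0] [-0.0, 0.0, 1.4]
[-6.0, 9.0, 221.0] [-0.0, 0.0, 1.4]
[-6.0, -11.0, 221.0] [-0.0, 0.0, 1.4]
```

Call:
move_arm(
  targets=[
    [[0,-6,9,20,0,0,1],[0,-6,9,70,0,0,1],[0,-6,9,120,0,0,1],[0,-6,9,170,0,0,1],[0,-6,9,205,0,0,1],[0,-6,9,221,0,0,1],[0,-6,6,221,0,0,1],[0,-6,0,221,0,0,1],[0,-6,-5,221,0,0,1]],
  ],
)

```text
clock: 9.68
tool_pos: [0.5222, -0.1156, 0.03]
eef_rot: [1.0, 0.003, 0.001, 0.0]
contact_force: [-0.7, -1.1, -0.9]
opening: 0.005
finger_force: 0.0
```

```bash
python3 - <<'E'
from h import *
im=r.snapshot("side")[:,:,::-1]
cv2.imwrite("pics/side4.png",cv2.resize(im[140:340,150:400],None,fx=3,fy=3,interpolation=cv2.INTER_CUBIC))
rows([(.521,-.02,.028,0)])
E
```

```text
now 9.725 [ 0.5222 -0.1146  0.0298] [1.    0.008 0.002] [ 0.7  0.7 -0.2] 0.01
[-0.0, -95.0, 2.0] [-0.0, -0.1, 0.4]
```

View pics/side4.png

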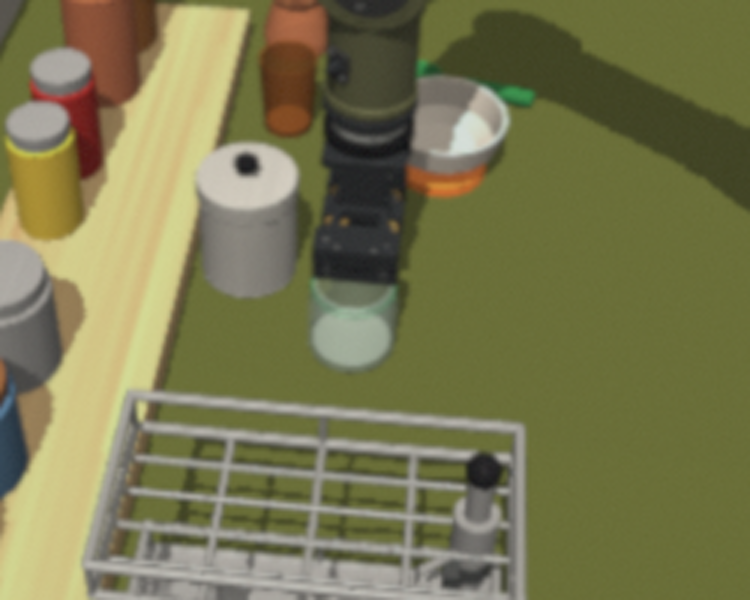

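The gripper stands between the tin and the bowl, just behind the jar (its body at crop (353,320)). Pushing slowly to the left.

Call:
move_arm(
  targets=[
    [[0,0,-3,0,0,0,0],[0,0,-6,1,0,0,0],[0,0,-9,1,0,0,0],[0,0,-13,1,0,0,0],[0,0,-17,1,0,0,0],[0,0,-21,1,0,0,0],[0,0,-25,1,0,0,0],[0,0,-30,1,0,0,0],[0,0,-35,1,0,0,0],[0,0,-40,1,0,0,0]],
  ],
)

```text
clock: 10.98
tool_pos: [0.5211, -0.0758, 0.0277]
eef_rot: [1.0, 0.003, 0.0, 0.0]
contact_force: [1.0, -0.6, 0.5]
opening: 0.009
finger_force: 0.5
```

```bash
cat >> h.py <<'E'
def jar_green(n="top",box=None):
    im=r.snapshot(n)[:,:,::-1]; return im
E
python3 - <<'E'
from h import *
t=r.snapshot("top")[:,:,::-1];s=r.snapshot("side")[:,:,::-1]
a=cv2.resize(t[150:270,160:290],(430,397),interpolation=cv2.INTER_CUBIC);b=cv2.resize(s[190:310,210:320],(364,397),interpolation=cv2.INTER_CUBIC)
cv2.imwrite("pics/m5.png",np.hstack([a,b]));rows([])
E
```

```text
now 11.075 [ 0.5211 -0.075   0.0277] [ 1.     0.007 -0.   ] [-0.3  0.2 -0.1] 0.0
```

View pics/m5.png

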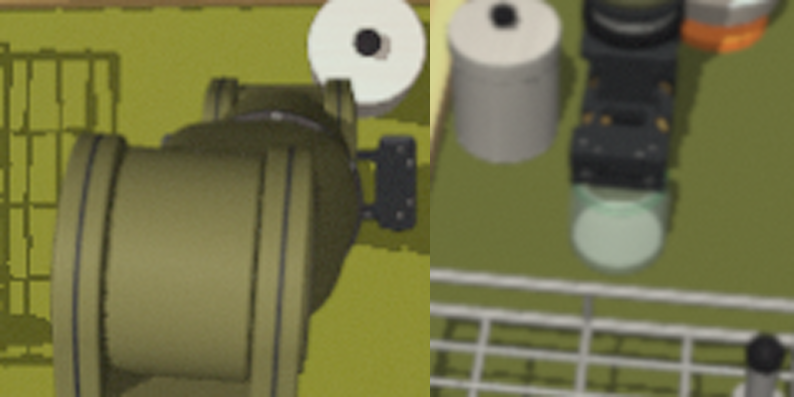

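In the side view the jar is still centred ahead of the fingers, with its base disc at picture (617,230). Continuing the push.

Call:
move_arm(
  targets=[
    [[0,0,-5,0,0,0,0],[0,0,-10,0,0,0,0],[0,0,-15,0,0,0,0],[0,0,-20,0,0,0,0],[0,0,-25,0,0,0,0],[0,0,-30,0,0,0,0],[0,0,-35,0,0,0,0],[0,0,-40,0,0,0,0],[0,0,-45,0,0,0,0],[0,0,-49,0,0,0,0]],
  ],
)

```text
clock: 12.32
tool_pos: [0.5208, -0.0268, 0.0277]
eef_rot: [1.0, 0.003, -0.0, -0.0]
contact_force: [-0.3, -1.2, 0.2]
opening: 0.006
finger_force: 0.5
```

```bash
python3 - <<'E'
from h import *
print(plane("side",(266.5-.3,259.5-.3),.004))
s=r.snapshot("side")[:,:,::-1]; hsv=cv2.cvtColor(s,cv2.COLOR_BGR2HSV)
m=((hsv[:,:,1]<70)&(hsv[:,:,2]>120)&(hsv[:,:,0]>40)&(hsv[:,:,0]<90)).astype(np.uint8); m[:, :200]=0;m[:,330:]=0;m[:200]=0;m[300:]=0
n,l,st,ce=cv2.connectedComponentsWithStats(m)
for i in range(1,n):
    if st[i,4]>60: print(st[i],ce[i],plane("side",ce[i],.004).round(4))
rows([])
E
```

```text
[ 0.52256602 -0.02839149  0.004     ]
[252 262  28  15 333] [265.33333333 269.66366366] [0.5208 0.0065 0.004 ]
[258 279  19   7  98] [266.12244898 282.2244898 ] [0.5143 0.0459 0.004 ]
now 12.375 [ 0.5208 -0.026   0.0277] [1.    0.007 0.   ] [ 0.1 -1.1 -0.5] 0.0
```

Call:
move_arm(
  targets=[
    [[0,0,10,0,0,0,0],[0,0,30,0,0,0,0],[0,-40,30,0,0,0,0],[0,-80,30,0,0,0,0],[0.5,-85,0,0,0,0,0],[0.5,-85,-30,0,0,0,0],[0.5,-85,-54,0,0,0,0],[0.5,-85,-54,0,0,0,0],[0.5,-85,-54,0,0,0,0]],
  ],
)

```text
clock: 13.5
tool_pos: [0.4406, 0.0269, 0.0318]
eef_rot: [1.0, 0.003, -0.004, 0.0]
contact_force: [-0.3, -0.2, 0.2]
opening: 0.498
finger_force: 0.0
```

```bash
python3 - <<'E'
from h import *
t=r.snapshot("top")[:,:,::-1];s=r.snapshot("side")[:,:,::-1]
a=cv2.resize(t[140:270,150:290],(427,397),interpolation=cv2.INTER_CUBIC);b=cv2.resize(s[190:310,210:320],(364,397),interpolation=cv2.INTER_CUBIC)
cv2.imwrite("pics/m6.png",np.hstack([a,b]));rows([(.48,.028,.027,1),(.593,.029,.027,1)])
E
```

```text
now 13.6 [0.4405 0.0251 0.0318] [ 1.     0.003 -0.009] [-0.3  0.5 -0.2] 0.5
[40.0, -3.0, 4.0] [0.1, 0.5, -0.9]
[153.0, -3.0, 3.0] [0.1, 0.5, -0.9]
```

View pics/m6.png

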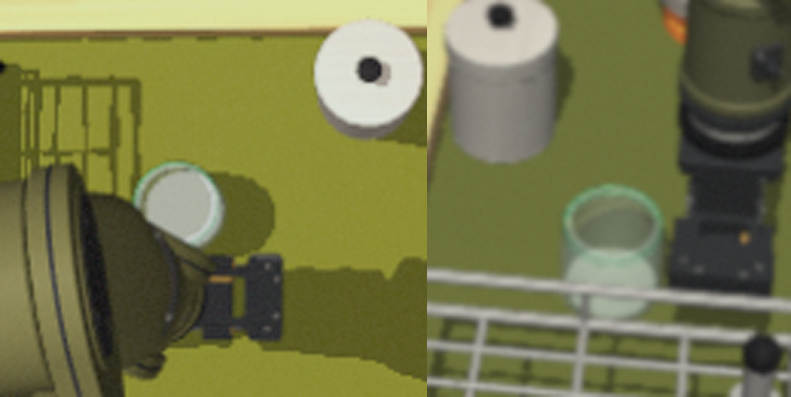

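The jar now stands with its rim centre at picture (178,205) in the top view, still upright. The half-open gripper is behind it.

```bash
python3 - <<'E'
from h import *
j=plane("top",(208.0,206.9),.075);print(j)
rows([(j[0]-.046,j[1],.027,1),(.592,j[1],.027,1)])
E
```

```text
[0.5181267  0.02559219 0.075     ]
now 13.6 [0.4405 0.0251 0.0318] [ 1.     0.003 -0.009] [-0.3  0.5 -0.2] 0.5
[32.0, -0.0, 5.0] [0.1, 0.5, -0.9]
[152.0, -0.0, 3.0] [0.1, 0.5, -0.9]
```

Call:
move_arm(
  targets=[
    [[0.5,15,0,3,0,0,0],[0.5,28,0,3,0,0,0],[0.5,34,0,3,0,0,0],[0.5,38,0,3,0,0,0],[0.5,43,0,3,0,0,0],[0.5,49,0,3,0,0,0],[0.5,56,0,3,0,0,0],[0.5,63,0,3,0,0,0],[0.5,70,0,3,0,0,0],[0.5,77,0,3,0,0,0]],
  ],
)

```text
clock: 14.85
tool_pos: [0.5178, 0.0269, 0.0281]
eef_rot: [1.0, 0.003, -0.005, 0.0]
contact_force: [-0.8, 0.1, 1.9]
opening: 0.501
finger_force: 0.8
```

```bash
python3 - <<'E'
from h import *
rows([(.596,.027,.028,1)])
E
```

```text
now 14.85 [0.5178 0.0269 0.0281] [ 1.     0.006 -0.009] [-0.8  0.1  1.9] 0.5
[78.0, 0.0, -1.0] [0.0, 0.5, -0.7]
```

Call:
move_arm(
  targets=[
    [[0.5,7,0,0,0,0,0],[0.5,14,0,0,0,0,0],[0.5,21,0,0,0,0,0],[0.5,28,0,0,0,0,0],[0.5,35,0,0,0,0,0],[0.5,42,0,0,0,0,0],[0.5,49,0,0,0,0,0],[0.5,56,0,0,0,0,0],[0.5,62,0,0,0,0,0],[0.5,66,0,0,0,0,0]],
  ],
)

```text
clock: 16.1
tool_pos: [0.5838, 0.0273, 0.0275]
eef_rot: [1.0, 0.003, -0.004, 0.0]
contact_force: [-1.5, -0.5, 2.0]
opening: 0.501
finger_force: 1.2
```

```bash
python3 - <<'E'
from h import *
t=r.snapshot("top")[:,:,::-1];s=r.snapshot("side")[:,:,::-1]
a=cv2.resize(t[120:250,150:290],(427,397),interpolation=cv2.INTER_CUBIC);b=cv2.resize(s[190:310,180:290],(364,397),interpolation=cv2.INTER_CUBIC)
cv2.imwrite("pics/m7.png",np.hstack([a,b]));rows([(.596,.027,.028,1)])
E
```

```text
now 16.2 [0.5841 0.0273 0.0275] [ 1.     0.006 -0.008] [-0.4 -0.4  0.5] 0.5
[12.0, 0.0, -1.0] [0.0, 0.5, -0.7]
```

View pics/m7.png

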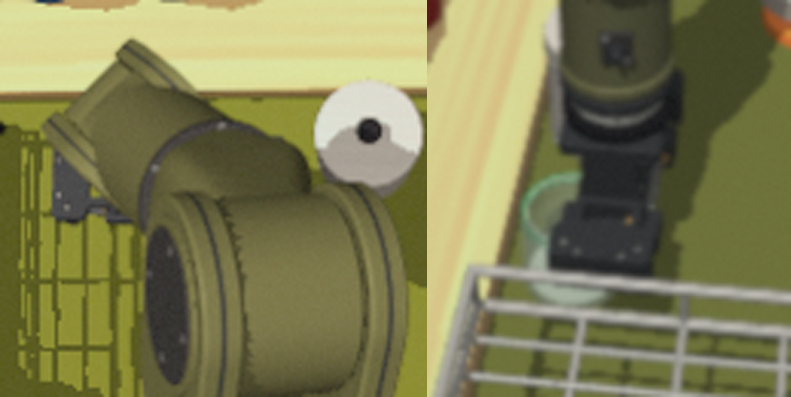

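The jar is upright and close to the step (side view, rim at (560,215)). I'll finish in small steps, watching the force.

Call:
move_arm(
  targets=[
    [[0.5,2,0,0,0,0,0],[0.5,4,0,0,0,0,0],[0.5,6,0,0,0,0,0],[0.5,8,0,0,0,0,0],[0.5,9,0,0,0,0,0],[0.5,9,0,0,0,0,0]],
  ],
)

```text
clock: 16.95
tool_pos: [0.5926, 0.0274, 0.0274]
eef_rot: [1.0, 0.003, -0.004, 0.0]
contact_force: [-0.4, -0.8, 0.8]
opening: 0.5
finger_force: 0.4
```

Call:
move_arm(
  targets=[
    [[0.5,1,0,0,0,0,0],[0.5,2,0,0,0,0,0],[0.5,3,0,0,0,0,0],[0.5,3,0,0,0,0,0]],
  ],
)

```text
clock: 17.45
tool_pos: [0.5955, 0.0274, 0.0274]
eef_rot: [1.0, 0.003, -0.004, 0.0]
contact_force: [-1.4, -0.2, 0.6]
opening: 0.501
finger_force: 0.5
```

Call:
move_arm(
  targets=[
    [[0.5,1,0,0,0,0,0],[0.5,2,0,0,0,0,0],[0.5,2,0,0,0,0,0]],
  ],
)

```text
clock: 17.82
tool_pos: [0.5975, 0.0274, 0.0274]
eef_rot: [1.0, 0.003, -0.004, 0.0]
contact_force: [-0.7, -0.3, 0.5]
opening: 0.499
finger_force: 0.5
```

Call:
move_arm(
  targets=[
    [[0.5,1,0,0,0,0,0],[0.5,2,0,0,0,0,0],[0.5,2,0,0,0,0,0]],
  ],
)

```text
clock: 18.2
tool_pos: [0.5995, 0.0274, 0.0274]
eef_rot: [1.0, 0.003, -0.004, 0.0]
contact_force: [-1.1, -0.1, 0.9]
opening: 0.501
finger_force: 0.5
```

Call:
move_arm(
  targets=[
    [[0.5,1,0,0,0,0,0],[0.5,2,0,0,0,0,0],[0.5,2,0,0,0,0,0]],
  ],
)

```text
clock: 18.58
tool_pos: [0.6003, 0.0274, 0.0272]
eef_rot: [1.0, 0.003, -0.006, 0.0]
contact_force: [-5.1, 0.7, 3.2]
opening: 0.503
finger_force: 2.4
```

Call:
move_arm(
  targets=[
    [[0.5,0.5,0,0,0,0,0],[0.5,1,0,0,0,0,0],[0.5,1,0,0,0,0,0]],
  ],
)

```text
clock: 18.95
tool_pos: [0.6005, 0.0274, 0.0271]
eef_rot: [1.0, 0.003, -0.006, 0.001]
contact_force: [-6.3, -0.2, 5.4]
opening: 0.496
finger_force: 3.4
```

The force has risen to about 6 N without further travel, so the jar is against the step. I'll withdraw straight back and then up.

Call:
move_arm(
  targets=[
    [[0.5,-2,0,0,0,0,0],[0.5,-8,0,0,0,0,0],[0.5,-30,0,0,0,0,0],[0.5,-70,0,0,0,0,0],[0.5,-120,0,0,0,0,0],[0.5,-150,0,-40,0,0,0],[0.5,-150,40,-100,0,0,0],[0.5,-150,100,-150,0,0,0],[0.5,-150,160,-150,0,0,0],[0.5,-150,220,-150,0,0,0]],
  ],
)

```text
clock: 20.2
tool_pos: [0.4569, -0.1806, 0.1799]
eef_rot: [1.0, 0.003, -0.002, 0.001]
contact_force: [1.3, 0.5, -0.1]
opening: 0.501
finger_force: 0.0
```

Call:
move_arm(
  targets=[
    [[0.5,0,30,0,0,0,0],[0.5,0,60,0,0,0,0],[0.5,0,60,0,0,0,0]],
  ],
)

```text
clock: 20.58
tool_pos: [0.4555, -0.2413, 0.178]
eef_rot: [1.0, 0.0, -0.004, 0.001]
contact_force: [-0.0, 0.7, -0.7]
opening: 0.503
finger_force: 0.0
```

```bash
python3 - <<'E'
from h import *
t=r.snapshot("top")[:,:,::-1]
cv2.imwrite("pics/m8.png",cv2.resize(t[90:280,70:310],None,fx=3.3,fy=3.1,interpolation=cv2.INTER_CUBIC));rows([])
E
```

```text
now 20.625 [ 0.4558 -0.239   0.1782] [ 1.     0.004 -0.007] [ 0.1  1.7 -0.6] 0.5
```

View pics/m8.png

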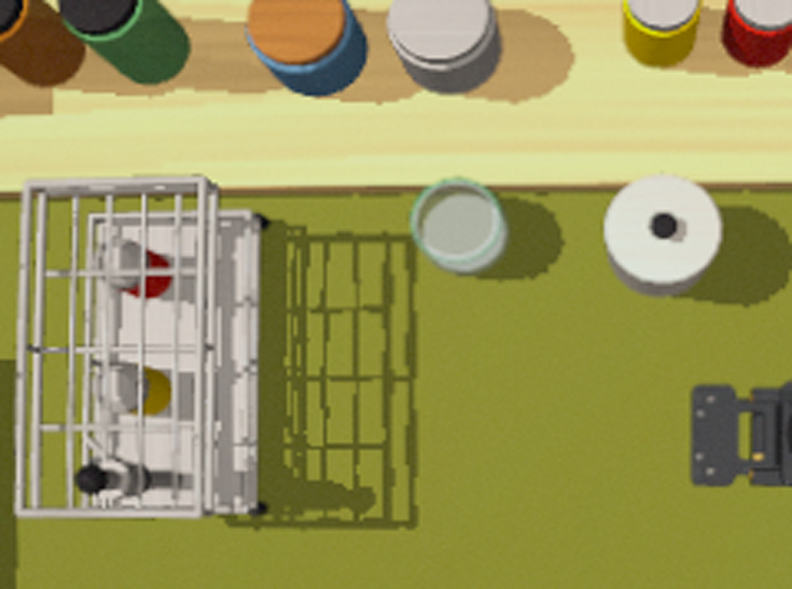

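The jar stands against the step's edge (rim centre at picture (459,223)), the tier is home and the tin has not moved. I'll check the position in numbers and hand in if it is right.

```bash
python3 - <<'E'
from h import *
j=plane("top",(459/3.3+70-.35,223/3.1+90-.35),.075);print(j, "expected x ~.636")
if .628<j[0]<.645: print(r.finish_job())
E
```

```text
[0.63471367 0.02654239 0.075     ] expected x ~.636
the job is handed in; nothing more can be done
None
```

The job is handed in, with no verdict shown: the upper tier is back against its stop, the jar is upright against the back step between rack and tin (about 1 mm off its expected position by camera), and I saw no other item move.

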